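# Load a chamber slide under the reader's sprung stage clips

### The job

Pick up the glass chamber slide by its white well block, lay its plain glass end flat on the slide reader's stage and slide it between the rails, so that its edge rides up under both sprung clips and they snap down into its cross groove; press it on until you feel it bear on the end stop, then let go. Keep the slide level and work gently by feel: glass and clips stand a fingertip's push, not a hard one. Leave the timer, tube rack and tip box where they are.

Things in the scene. Friction and masses are not known exactly. Their poses are not given: they have to be found in the camera images.
- slide_grip (a point): Centre of the white well block (four purple dots on top) on the rear of the chamber slide, 19 mm above the underside of the glass. Block 40 (x) by 44 (y) by 26 mm high, top 32 mm above the underside. Grip it across its 44 mm width (y), fingertips just above the 6 mm thick glass. x points along the slide to its plain glass front end, z up.
- slide: Chamber slide, about 0.09 kg: greenish glass 90 long (x) by 52 wide (y) by 6 mm thick, with the white well block on its rear; starts flat on the bench. Origin: centre of the underside of the glass; slide_grip is 22 mm behind it, 19 mm up, the front edge 45 mm ahead.
- slide_groove (a point): Middle of the cross groove in the glass top, on the groove's floor: full width, 16 mm long (x), 3.5 mm deep, 44 mm ahead of slide_grip and 23 mm short of the front edge. Both clips must end up in it.
- reader_home (a point): Where the well block's centre (slide_grip) lies when the slide is fully home on the reader: 19 mm above the stage surface. x is the direction in which the slide is pushed in (slide x and reader x then agree), y left, z up. The stage bears the glass with little downward load (some newtons); lay it flat on the open stage, clear of the clips, with slide_grip 50 to 60 mm behind this point.
- reader: Slide reader, fixed: grey platform 200 (x) by 150 (y) mm, stage surface 40 mm above the bench, blue strip at the entry end, white bridge with two clips at the far end. Origin on the bench; the platform reaches from 95 mm behind it to 105 mm ahead; reader_home is 17 mm behind it, 59 mm up.
- rail_mouth (a point): On the stage, mid-way between the two 4 mm high aluminium rails, where their flared mouth begins (about 78 mm wide), 11 mm ahead of reader_home. They narrow to 57 mm, 20 mm further on, and guide the 52 mm wide glass up to the stop, so there is 2.5 mm of play each side.
- stop: End stop, fixed on the reader: rigid aluminium bar 10 (x) by 50 (y) by 6 mm high. Origin: middle of its face, level with the stage, 67 mm ahead of reader_home. The front edge of the glass is to be pressed home on it with a light push (about 5 to 15 N); over 25 N chips it.
- clip_line (a point): On the stage, midway between the two clip noses, 47 mm ahead of reader_home; noses 14 mm left and right of it. Their orange upturned lips reach back 21 mm, tips about 8 mm above the stage. Riding up takes about 5 to 15 N of push in all, then the glass slides on with some newtons of drag; the clips drop into the groove about 3 to 5 mm before home.
- clip_left (a joint): Lift angle (rad) of the left (+y) sprung steel clip: 0 at rest, its nose just over the bare stage; about 0.11 riding on top of the glass; about 0.04 when snapped down in the groove. It holds the slide down once let go.
- clip_right (a joint): The same for the right (-y) clip.
- timer: Bystander: blue upright timer, 30 (x) x 70 (y) x 70 mm, loose on the bench; origin under its middle. Slide and timer may change places between starts.
- rack: Bystander: clear tube rack with white-capped tubes, 210 (x) x 90 (y) x 87 mm, loose; origin under its middle.
- tip_box: Bystander: pale pipette tip box with a clear lid, 120 (x) x 85 (y) x 96 mm, loose; origin under its middle.

How it is judged:
By the outcome, as a careful person would: the job done as asked, in the order asked, and still so for the second after the job is handed in, with the robot touching nothing.
It also fails if it takes over 61 s, if anything falls off the work surface, if the arm or the gripper's body presses on something with over 40 N, if the wrist force passes 120 N, or if a joint passes its speed limit or range.

### The arm

A 6-joint arm with a two-finger parallel gripper is mounted at the origin on the work surface. World frame = base frame: x ahead of the robot, y to its left, z up, the work surface at z = 0. Lengths are in mm, angles in rad, forces in N, time in s.
With the tool pointing down it reaches from about 350 to 950 mm from the base axis. Payload 17.4 kg.
Tool frame: the origin (TCP) lies where the fingers leave the gripper's body, on its centre line; the fingertips stand 84 mm ahead of it and the grasp point (between the pads) lies 65 mm ahead of it; y points along the fingers, x is the direction in which the jaws open and shut, and the axes are right-handed (so a half turn about y gives the same grasp; the last joint's range is limited). The gripper opens to 93 mm and grips with 3 to 60 N. Pads are 15 mm wide; open, the fingers measure 128 mm over their backs; the gripper's body (75 mm by 188 mm) begins 65 mm behind the grasp point.
Start: joints at [1.106, 0.116, 1.442, -0, 1.584, -0.038], TCP at [279.432, 614.452, 302.746] pointing down, gripper open.
Joint ranges: [-2.83, 2.83], [-0.83, 2.19], [0.07, 2.5], [-1.14, 4.28], [0.01, 3], [-2.97, 2.97]. Speed limits (rad/s): [1.89, 1.89, 2.22, 3.14, 3.14, 3.14].

### API

Orientations are given as a rotation vector (axis times angle).
In Python, from cell import arm gives the robot as it stands.
- The arm moves only by the tool drive_tool, never from a script. Its argument "targets" is a list of rows, each an object with "hand": the opening, from -1 (shut) to 1 (fully open); "xyz": the shift along the tool's x, y, z in cm, a list of three; "spin": the turn about the tool's y in degrees. A call has 1 to 12 rows; each row shifts and turns the commanded pose from where the row before left it, along the tool's axes as they then stand; what a row does not reach is not made up. A row lasts 1/8 s, in which the tool goes at most 62.5 mm and 10.7 degrees, less where a joint would pass 70% of its speed; a pose out of reach is approached as far as the arm can. A call is refused whole if a number of a shift passes 6.25 or a number of a turn 10.7, either way. A call with a gripper value outside its range is refused whole. The fingers move at their own pace and stop on an object; the grip force is fixed at half the most. Time passes only in rows, so rows that do not move let the fingers close. It gives the time, the measured TCP pose, the force and the opening at its end, in the units of the state.
- arm.observe(): the state, without advancing time (a new reading comes with each control period).
- arm.camera(name): name is "side" or "top" or "wrist"; returns (picture, depth): 384x512x3 uint8, blue, green, red; 384x512 float32, mm along the optical axis (not along the pixel's ray), 0 where there is no reading.
- arm.camera_model(name): a dict with "K" (3x3 intrinsics, pixels), "distortion" ([k1, k2, p1, p2, k3] as OpenCV has them; the pictures are not rectified), "position" and "orientation" of the camera in the world. Camera axes: x right, y up, looking along -z (the intrinsics and any distortion apply to the point x, -y, -z); pixel columns grow to the right and rows downward; lengths in mm; the calibration is good to about 2 mm. A picture is of the moment at which its call begins: read the wrist's pose just before it. camera_model takes no time and is no camera call; for the wrist camera it gives the pose at the moment of the call.
- arm.sign_off(): hands the job in, once; it reports no verdict.
The state is a dict: "clock": time; "joint_positions": joint angles; "dq": joint speeds; "tau": joint torques, N m; "ee_pos": TCP position; "tcp_rot": TCP orientation; "ft_force": force on the tool from outside, world axes, zero at the start; "moment": the same for the moment, N m; "width": finger opening in mm.
Only numpy, scipy, OpenCV 4.12 (cv2) and the standard library are available. Lean on these libraries where they do the work, as an engineer would, in place of code of your own. Each camera call takes 0.05 s, during which the arm holds its last target.

## Working session

There is one attempt and no reset: what is moved stays moved. The work goes in short steps, Python scripts to look and compute and a tool call to move; the robot and the scene stay as the last step left them, time stands still between calls to the robot, and variables do not carry over. Pictures are saved under pics/ and viewed, and the job is handed in when it is done.

Besides the shell and the picture viewer there is one more tool, called after "Call:" by a JSON object that holds its "fn" and its "kwargs". drive_tool: Moves the arm, as the interface text tells. Its arguments: {"type":"object","properties":{"targets":{"type":"array","items":{"type":"object","properties":{"hand":{"type":"number"},"xyz":{"type":"array","items":{"type":"number"}},"spin":{"type":"number"}}}}},"required":["targets"]}

```bash
mkdir -p pics; ls; cat > h.py <<'E'
import numpy as np,cv2,pickle
from cell import arm
from scipy.spatial.transform import Rotation as R
def rot(o):
    o=np.array(o,float)
    return o if o.shape==(3,3) else R.from_rotvec(o).as_matrix()
def shot(n,tag):
    m=arm.camera_model(n); p,d=arm.camera(n)
    cv2.imwrite(f'pics/{tag}.png',p); pickle.dump((m,p,d),open(f'pics/{tag}.pkl','wb')); return m,p,d
def world(m,d):
    K=np.array(m['K'],float);D=np.array(m['distortion'],float)
    h,w=d.shape;u,v=np.meshgrid(np.arange(w),np.arange(h))
    q=cv2.undistortPoints(np.stack([u,v],-1).reshape(-1,1,2).astype(np.float64),K,D).reshape(h,w,2)
    c=np.stack([q[...,0]*d,-q[...,1]*d,-d],-1)
    return c@rot(m['orientation']).T+np.array(m['position'])
E
python3 - <<'E'
from h import *
s=arm.observe();print(s)
for n in['top','side','wrist']:
    m,p,d=shot(n,n+'0');print(n,m)
E
```

```text
pics
{'clock': 0.0, 'joint_positions': array([ 1.10620542e+00,  1.16489037e-01,  1.44227017e+00, -1.91065175e-05,
        1.58401582e+00, -3.77880409e-02]), 'dq': array([ 0.00126936, -0.0003853 , -0.00058886, -0.00057036,  0.00068837,
       -0.00104695]), 'tau': array([-2.70688914e-03, -7.21274757e+01, -6.22606659e+01,  7.78354914e-02,
        2.38775136e-02, -6.81744086e-05]), 'ee_pos': array([279.3789089 , 614.34568631, 302.0000259 ]), 'tcp_rot': array([-1.38203422, -0.88858339,  0.89023944]), 'ft_force': array([ 0.09100278,  0.83036874, -0.01429852]), 'moment': array([-0.00606184, -0.04185772,  0.00092004]), 'width': 93.1519701924939}
top {'K': array([[427.71821841,   0.        , 254.1644077 ],
       [  0.        , 427.71821841, 185.78658623],
       [  0.        ,   0.        ,   1.        ]]), 'distortion': array([-0.11222135,  0.        ,  0.        ,  0.        ,  0.        ]), 'position': array([ 416.73869681,   13.20349156, 1439.35057746]), 'orientation': array([ 0.08243249, -0.07491896, -1.58857913])}
side {'K': array([[429.8663935 ,   0.        , 257.57817443],
       [  0.        , 429.8663935 , 199.57597989],
       [  0.        ,   0.        ,   1.        ]]), 'distortion': array([-0.14521848,  0.        ,  0.        ,  0.        ,  0.        ]), 'position': array([ 367.27453635, -851.32425507,  631.04123404]), 'orientation': array([ 1.00433889, -0.09214453, -0.19190335])}
wrist {'K': array([[320.33223964,   0.        , 254.21584357],
       [  0.        , 320.33223964, 195.2379999 ],
       [  0.        ,   0.        ,   1.        ]]), 'distortion': array([-0.02097757,  0.        ,  0.        ,  0.        ,  0.        ]), 'position': array([210.10454887, 647.64586577, 384.53319971]), 'orientation': array([-0.24811098, -0.15714828,  1.13612956])}
```

View pics/top0.png

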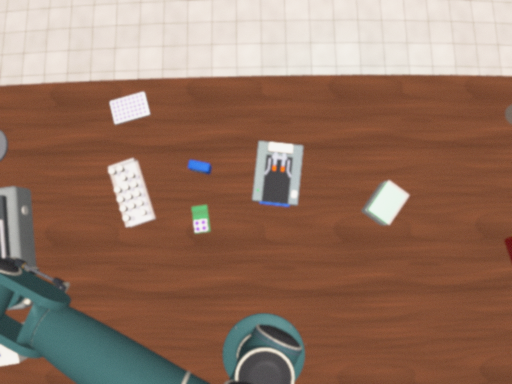

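View pics/side0.png

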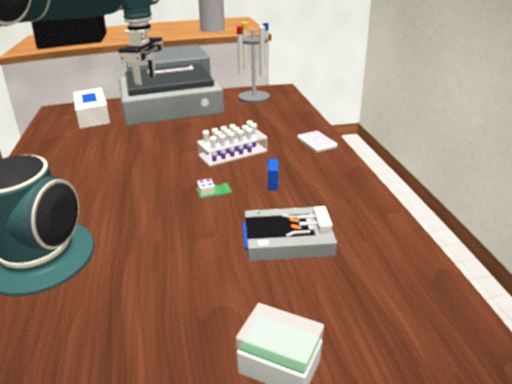

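View pics/wrist0.png

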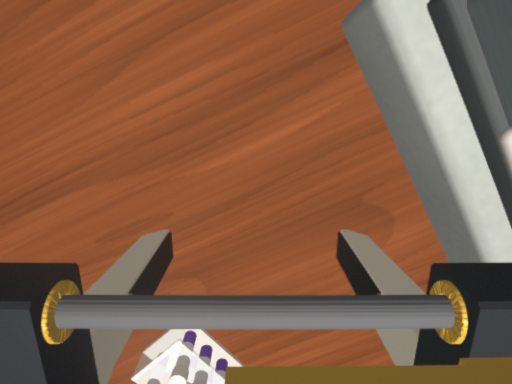

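The top view shows the slide at about (201,219) with its green front pointing up (+x). The reader is at (278,174) with its entry facing the robot, the timer at (200,166), the rack at (131,192) and the tip box at (387,202). Next I'll measure these positions.

```bash
python3 - <<'E'
from h import *
m,p,d=pickle.load(open('pics/top0.pkl','rb'));W=world(m,d)
cv2.imwrite('pics/topz.png',cv2.resize(p[120:250,180:320],None,fx=5.5,fy=4.5,interpolation=cv2.INTER_CUBIC))
def rect(mask,name):
    P=W[mask];r=cv2.minAreaRect(P[:,:2].astype(np.float32));print(name,mask.sum(),r,'z',np.percentile(P[:,2],[5,50,95]))
box=lambda u0,u1,v0,v1:(np.add.outer(np.zeros(384),np.arange(512))>=u0)&(np.arange(512)[None]<u1)&(np.arange(384)[:,None]>=v0)&(np.arange(384)[:,None]<v1)
z=W[...,2]
b=box(185,218,200,240); print('bench',np.median(z[box(215,245,190,240)]))
rect(b&(z>20),'block'); 
g=p.astype(int); green=(g[...,1]>g[...,2]+30); rect(b&green,'glass')
rect(b&((z>3)),'slide')
rect(box(240,315,130,215)&(z>25),'reader')
rect(box(240,315,130,215)&(z>25)&(z<46),'stage')
rect(box(240,315,130,215)&(z>60),'bridge')
rect(box(180,220,150,180)&(z>50),'timer')
rect(box(95,165,150,235)&(z>15),'rack')
rect(box(355,415,170,230)&(z>60),'tipbox')
bl=(g[...,0]>g[...,2]+60)&box(240,315,190,215)
rect(bl,'bluestrip')
E
```

```text
bench -1.1266752480632931
block 172 ((430.5058898925781, 116.35903930664062), (206.73019409179688, 39.48933029174805), 89.07149505615234) z [24.33230721 30.54011712 38.70618557]
glass 215 ((455.315185546875, 201.322509765625), (86.09626770019531, 51.29136276245117), 5.678010940551758) z [-1.95142817  3.28771633  9.62309814]
slide 387 ((449.7436828613281, 133.2373809814453), (241.0330047607422, 130.90179443359375), 89.13862609863281) z [ 3.17480677  9.27416045 34.88247263]
reader 2757 ((555.6717529296875, -54.75364685058594), (150.51986694335938, 293.00628662109375), 82.62919616699219) z [34.10409219 39.91151008 62.95383609]
stage 2357 ((598.32421875, -60.271141052246094), (150.51986694335938, 206.9905548095703), 82.62919616699219) z [33.90211747 39.17441521 44.1689593 ]
bridge 214 ((553.2979736328125, -49.42485809326172), (79.50367736816406, 289.76220703125), 80.70601654052734) z [  60.42235665   63.95159228 1439.35057746]
timer 217 ((542.9130859375, 108.47079467773438), (311.2469482421875, 55.75474548339844), 47.21031951904297) z [58.49620978 68.51412805 73.89741049]
rack 1788 ((464.0708923339844, 293.94073486328125), (532.0885620117188, 202.72340393066406), 59.573341369628906) z [46.4423492  53.61366692 88.36607048]
tipbox 1091 ((434.7728271484375, -241.11363220214844), (133.53298950195312, 492.1164245605469), 19.23749351501465) z [82.1345922  94.89965715 99.77575909]
bluestrip 91 ((499.4949645996094, -45.988037109375), (93.76744079589844, 8.25187873840332), 82.72550201416016) z [-2.17118112 22.76310916 37.11546879]
```

View pics/topz.png

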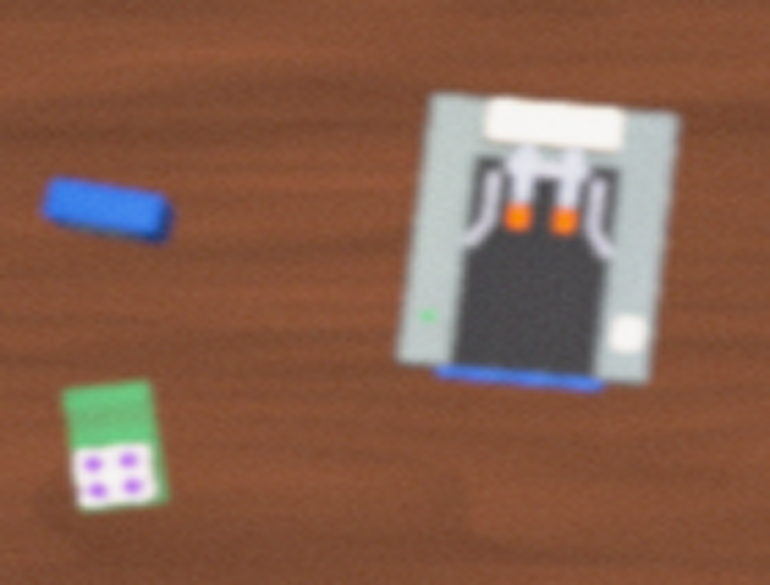

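```bash
cat >> h.py <<'E'
def rays(m,uv):
    q=cv2.undistortPoints(np.asarray(uv,float).reshape(-1,1,2),np.array(m['K']),np.array(m['distortion'])).reshape(-1,2)
    return np.c_[q[:,0],-q[:,1],-np.ones(len(q))]@rot(m['orientation']).T
def onz(m,uv,z):
    r=rays(m,uv);c=np.array(m['position']);return c+r*((z-c[2])/r[:,2])[:,None]
E
python3 - <<'E'
from h import *
m,p,d=pickle.load(open('pics/top0.pkl','rb'));W=world(m,d);g=p.astype(int);z=W[...,2]
z=np.where(d>500,z,-99)
def box(u0,u1,v0,v1):
    b=np.zeros((384,512),bool);b[v0:v1,u0:u1]=1;return b
def rz(mask,h,name):
    v,u=np.nonzero(mask);k=max(cv2.connectedComponentsWithStats(mask.astype(np.uint8))[2][1:,4])
    n,l,s,_=cv2.connectedComponentsWithStats(mask.astype(np.uint8));i=1+np.argmax(s[1:,4]);v,u=np.nonzero(l==i)
    P=onz(m,np.c_[u,v],h)[:,:2].astype(np.float32);print(name,len(P),cv2.minAreaRect(P),P.mean(0))
b=box(185,218,200,240)
hsv=cv2.cvtColor(p,cv2.COLOR_BGR2HSV)
gr=b&(g[...,1]>g[...,2]+25)
rz(gr,6,'green')
wh=b&(g.min(2)>120)|(b&(g[...,0]>g[...,1]+40));rz(wh,32,'block')
rd=box(240,315,130,215)
rz(rd&(z>25),40,'reader')
rz(rd&(g[...,2]>g[...,0]+100)&(g[...,2]>180),8+40,'orange1')
dark=rd&(g.max(2)<90)
rz(dark,40,'stage dark')
rz(rd&(g.min(2)>200),66,'bridge')
for n,bb,h in(('timer',box(180,220,150,180),45),('rack',box(95,165,150,235),20),('tip',box(355,415,170,230),60)):
    mk=bb&(z>h);P=W[mk][:,:2].astype(np.float32);print(n,cv2.minAreaRect(P))
print('stage z',np.median(z[dark]))
E
```

```text
green 222 ((455.0762634277344, 200.65908813476562), (87.11160278320312, 50.96887969970703), 7.598773002624512) [472.83075 201.48204]
block 226 ((433.3815612792969, 197.44444274902344), (49.57892608642578, 49.18317794799805), 89.57162475585938) [432.7025  197.09233]
reader 2731 ((598.4765014648438, -59.97163391113281), (149.6603240966797, 205.12725830078125), 82.61646270751953) [599.70123 -60.17111]
orange1 19 ((613.7361450195312, -46.07044982910156), (9.857800483703613, 13.287936210632324), 88.65351104736328) [614.0712   -46.335083]
stage dark 675 ((572.2529296875, -55.09387969970703), (77.17020416259766, 132.7574920654297), 82.78807830810547) [554.655   -52.88131]
bridge 328 ((659.4401245117188, -66.14351654052734), (86.30734252929688, 68.92515563964844), 82.4815444946289) [669.5183  -68.06233]
timer ((625.3578491210938, 197.80162048339844), (71.14877319335938, 31.523359298706055), 78.38365173339844)
rack ((542.9959716796875, 429.8141784667969), (210.42579650878906, 94.24166107177734), 17.903057098388672)
tip ((491.77923583984375, -406.75726318359375), (87.78584289550781, 122.83336639404297), 53.66092300415039)
stage z 39.20181579542009
```

```bash
cat >> h.py <<'E'
def plan(tgt,jaw_yaw_deg,tag=''):
    """how far to go: in tool axes now, and spin"""
    s=arm.observe();T=rot(s['tcp_rot']);
    dx=T.T@(np.array(tgt)-s['ee_pos'])
    cur=np.degrees(np.arctan2(T[1,0],T[0,0]))
    dy=(jaw_yaw_deg-cur+90)%180-90
    # spin about tool y (down) is -yaw
    print(tag,'t',s['clock'],'pos',s['ee_pos'].round(2),'jawyaw',cur.round(2),'tilt',np.degrees(T[2]).round(2),'shift cm now',(dx/10).round(3),'spin',round(-dy,2),
     'shift cm after spin',((R.from_rotvec([0,np.radians(-dy),0]).as_matrix().T@dx)/10).round(3),'F',s['ft_force'].round(2),'w',round(s['width'],1))
E
python3 - <<'E'
from h import *
s=arm.observe();print(rot(s['tcp_rot']).round(3))
m=arm.camera_model('wrist');T=rot(s['tcp_rot'])
print('cam in tool',T.T@(m['position']-s['ee_pos']),'look',T.T@(-rot(m['orientation'])[:,2]))
plan([433,197.5,250],97.5)
E
```

```text
[[ 0.414 -0.    -0.91 ]
 [ 0.91  -0.001  0.414]
 [-0.001 -1.     0.   ]]
cam in tool [  1.52830522 -82.43388463  76.84259417] look [-0.00109021  0.9615916  -0.27448208]
 t 0.15 pos [279.39 614.39 302.2 ] jawyaw 65.55 tilt [-5.00e-02 -5.73e+01  0.00e+00] shift cm now [-31.587   5.246 -31.239] spin -31.95 shift cm after spin [-43.334   5.246  -9.79 ] F [-0.58  0.02  0.19] w 92.6
```

Call:
{"fn": "drive_tool", "kwargs": {"targets": [{"hand":1,"xyz":[0,0,0],"spin":-10.65},{"hand":1,"xyz":[0,0,0],"spin":-10.65},{"hand":1,"xyz":[0,0,0],"spin":-10.65},{"hand":1,"xyz":[-5.4,0,-0.8],"spin":0},{"hand":1,"xyz":[-5.4,0,-0.9],"spin":0},{"hand":1,"xyz":[-5.4,0,-0.9],"spin":0},{"hand":1,"xyz":[-5.4,0,-0.9],"spin":0},{"hand":1,"xyz":[-5.4,0,-0.9],"spin":0},{"hand":1,"xyz":[-5.4,0,-0.9],"spin":0},{"hand":1,"xyz":[-5.4,0,-0.9],"spin":0},{"hand":1,"xyz":[-5.5,0,-0.8],"spin":0},{"hand":1,"xyz":[0,0,0],"spin":0}]}}

```text
clock: 1.65
ee_pos: [406.0, 191.5, 302.8]
tcp_rot: [-1.147, -1.302, 1.302]
ft_force: [0.8, 0.3, -0.4]
width: 93.2
```

```bash
python3 - <<'E'
from h import *
m,p,d=shot('wrist','w1');plan([433,197.5,92],97.5)
E
```

```text
t 1.7 pos [405.62 193.04 302.81] jawyaw 97.31 tilt [ 1.00e-02 -5.73e+01 -2.00e-02] shift cm now [ 0.091 21.081 -2.766] spin -0.19 shift cm after spin [ 0.082 21.081 -2.767] F [-0.88  0.64 -0.3 ] w 93.0
```

View pics/w1.png

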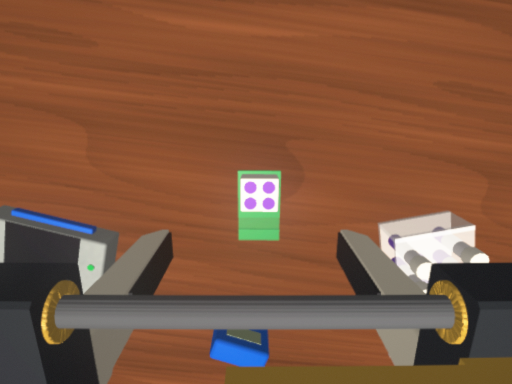

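The wrist view (image up points toward the robot) shows the slide upright at (259,205), block at (259,195), front edge at row 240. The reader is on the left and the timer is at the bottom.

```bash
python3 - <<'E'
from h import *
m,p,d=pickle.load(open('pics/w1.pkl','rb'));g=p.astype(int);W=world(m,d)
b=np.zeros(d.shape,bool);b[160:250,225:295]=1
def rz(mk,h,n):
    nn,l,s,_=cv2.connectedComponentsWithStats(mk.astype(np.uint8));i=1+np.argmax(s[1:,4]);v,u=np.nonzero(l==i)
    P=onz(m,np.c_[u,v],h)[:,:2].astype(np.float32);print(n,len(P),cv2.minAreaRect(P),P.mean(0))
gr=b&(g[...,1]>g[...,2]+25)
rz(gr,6,'glass')
rz(b&((g.min(2)>140)),32,'white')
pu=b&(g[...,0]>g[...,1]+60)
nn,l,s,c=cv2.connectedComponentsWithStats(pu.astype(np.uint8))
ok=[i for i in range(1,nn) if s[i,4]>20];P=onz(m,c[ok],32)[:,:2];print('dots',P,P.mean(0))
print('z block',np.nanmedian(W[...,2][pu]),'bench',np.median(W[100:150,150:350,2]))
E
```

```text
glass 1470 ((450.4953918457031, 204.06536865234375), (90.43574523925781, 51.6571159362793), 6.414247035980225) [463.80005 205.39052]
white 951 ((429.1889343261719, 201.26498413085938), (39.32011413574219, 44.14030838012695), 7.228315353393555) [428.73935 201.06429]
dots [[421.45366392 189.7671795 ]
 [418.89246237 210.62903913]
 [440.37169121 191.96840908]
 [437.86773158 213.05259124]] [429.64638727 201.35430474]
z block 33.05461065567374 bench 0.5052098857917144
```

Call:
{"fn": "drive_tool", "kwargs": {"targets": [{"hand":1,"xyz":[0.2,3.5,-1.2],"spin":0.3},{"hand":1,"xyz":[0.2,4.5,-1.3],"spin":0},{"hand":1,"xyz":[0,4.5,0],"spin":0},{"hand":1,"xyz":[0,3.5,0],"spin":0},{"hand":1,"xyz":[0,2.5,0],"spin":0},{"hand":1,"xyz":[0,1,0],"spin":0},{"hand":1,"xyz":[0,0,0],"spin":0},{"hand":1,"xyz":[0,0,0],"spin":0}]}}

```text
clock: 2.7
ee_pos: [430.0, 201.9, 108.9]
tcp_rot: [-1.148, -1.303, 1.3]
ft_force: [0.4, 0.5, -0.0]
width: 92.9
```

```bash
python3 - <<'E'
from h import *
m,p,d=shot('wrist','w2');plan([430,200.5,92.5],97)
E
```

```text
t 2.75 pos [430.   201.8  108.88] jawyaw 97.21 tilt [ 2.00e-02 -5.73e+01 -9.00e-02] shift cm now [-0.129  1.638  0.019] spin 0.21 shift cm after spin [-0.129  1.638  0.018] F [0.12 0.58 0.67] w 93.1
```

View pics/w2.png

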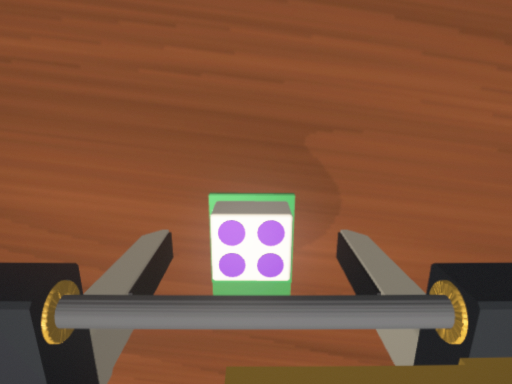

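The block is centred between the fingers, with its dots' centre at about (251,249).

```bash
python3 - <<'E'
from h import *
m,p,d=pickle.load(open('pics/w2.pkl','rb'));g=p.astype(int)
pu=(g[...,0]>g[...,1]+60)&(g[...,0]>120);pu[:200]=0;pu[290:]=0
nn,l,s,c=cv2.connectedComponentsWithStats(pu.astype(np.uint8))
ok=[i for i in range(1,nn) if s[i,4]>100];P=onz(m,c[ok],32)[:,:2];print(P,P.mean(0))
plan([*P.mean(0),92.5],97)
E
```

```text
[[421.64930005 189.83399387]
 [419.09613305 210.82967986]
 [440.61311945 192.13146943]
 [438.08277658 213.09731345]] [429.86033228 201.47311415]
 t 2.75 pos [430.   201.8  108.88] jawyaw 97.21 tilt [ 2.00e-02 -5.73e+01 -9.00e-02] shift cm now [-0.031  1.638  0.02 ] spin 0.21 shift cm after spin [-0.031  1.638  0.02 ] F [0.12 0.58 0.67] w 93.1
```

Call:
{"fn": "drive_tool", "kwargs": {"targets": [{"hand":1,"xyz":[0,0.8,0],"spin":0.2},{"hand":1,"xyz":[0,0.8,0],"spin":0},{"hand":1,"xyz":[0,0,0],"spin":0},{"hand":0.2,"xyz":[0,0,0],"spin":0},{"hand":0,"xyz":[0,0,0],"spin":0},{"hand":-0.2,"xyz":[0,0,0],"spin":0},{"hand":-1,"xyz":[0,0,0],"spin":0},{"hand":-1,"xyz":[0,0,0],"spin":0},{"hand":-1,"xyz":[0,0,0],"spin":0}]}}

```text
clock: 3.88
ee_pos: [429.6, 201.4, 91.8]
tcp_rot: [-1.149, -1.299, 1.299]
ft_force: [-0.3, 0.7, 0.2]
width: 44.0
```

```bash
python3 - <<'E'
from h import *
plan([430,200.5,92.5],97)
E
```

```text
t 3.875 pos [429.61 201.43  91.75] jawyaw 97.0 tilt [ -0.  -57.3   0. ] shift cm now [-0.097 -0.075 -0.027] spin -0.0 shift cm after spin [-0.097 -0.075 -0.027] F [-0.3   0.69  0.24] w 44.0
```

Call:
{"fn": "drive_tool", "kwargs": {"targets": [{"hand":-1,"xyz":[0,-0.6,0],"spin":0},{"hand":-1,"xyz":[0,-1.5,0],"spin":0},{"hand":-1,"xyz":[0,-2.5,0],"spin":0},{"hand":-1,"xyz":[0,-3,0],"spin":4},{"hand":-1,"xyz":[0,-3,0],"spin":6},{"hand":-1,"xyz":[0,-3,0],"spin":4.4},{"hand":-1,"xyz":[-1.2,-2,-3],"spin":0},{"hand":-1,"xyz":[-1.6,-1.2,-4.5],"spin":0},{"hand":-1,"xyz":[-1.8,0,-4.5],"spin":0},{"hand":-1,"xyz":[-1.6,0,-4.5],"spin":0},{"hand":-1,"xyz":[-1.4,0,-3.7],"spin":0},{"hand":-1,"xyz":[0,0,0],"spin":0}]}}

```text
clock: 5.38
ee_pos: [621.6, 98.7, 260.1]
tcp_rot: [-1.268, -1.112, 1.112]
ft_force: [-1.3, 0.1, -0.6]
width: 43.9
```

Call:
{"fn": "drive_tool", "kwargs": {"targets": [{"hand":-1,"xyz":[0,0,0],"spin":0},{"hand":-1,"xyz":[0,0,0],"spin":0}]}}

```text
clock: 5.62
ee_pos: [619.5, 100.6, 260.4]
tcp_rot: [-1.268, -1.114, 1.114]
ft_force: [-0.3, -0.0, -1.1]
width: 43.8
```

```bash
python3 - <<'E'
from h import *
plan([576,-57,260],82.6)
m,p,d=shot('wrist','w3');m,p,d=shot('top','t3')
E
```

```text
t 5.625 pos [619.49 100.56 260.43] jawyaw 82.64 tilt [ 1.00e-02 -5.73e+01 -3.00e-02] shift cm now [-16.184   0.038   2.294] spin 0.04 shift cm after spin [-16.185   0.038   2.284] F [-0.35 -0.04 -1.13] w 43.8
```

View pics/w3.png

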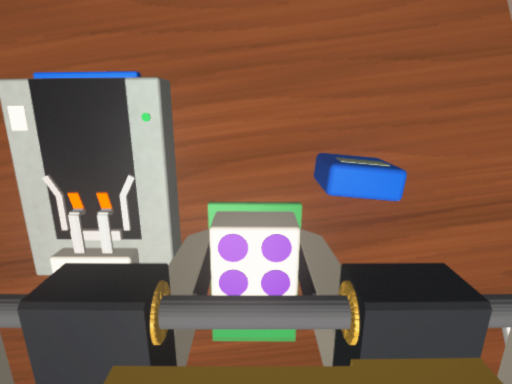

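The reader is fully visible at left. The stage entry edge is at row ~80, the orange lips at (75,200) and (104,200), the stop bar near row 236, and the rails' mouths at (47,178) and (131,178). The held slide looks level.

```bash
python3 - <<'E'
from h import *
m,p,d=pickle.load(open('pics/w3.pkl','rb'))
cv2.imwrite('pics/w3z.png',cv2.resize(p[60:280,0:190],None,fx=4,fy=2.7,interpolation=cv2.INTER_CUBIC))
cv2.imwrite('pics/w3y.png',cv2.resize(p[165:280,30:150],None,fx=6,fy=5,interpolation=cv2.INTER_CUBIC))
E
```

```text
(no output)
```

View pics/w3z.png

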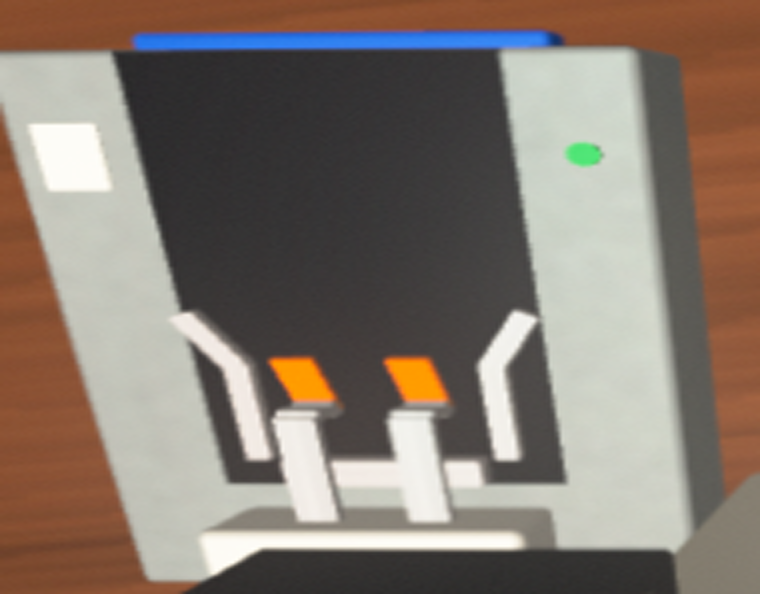

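View pics/w3y.png

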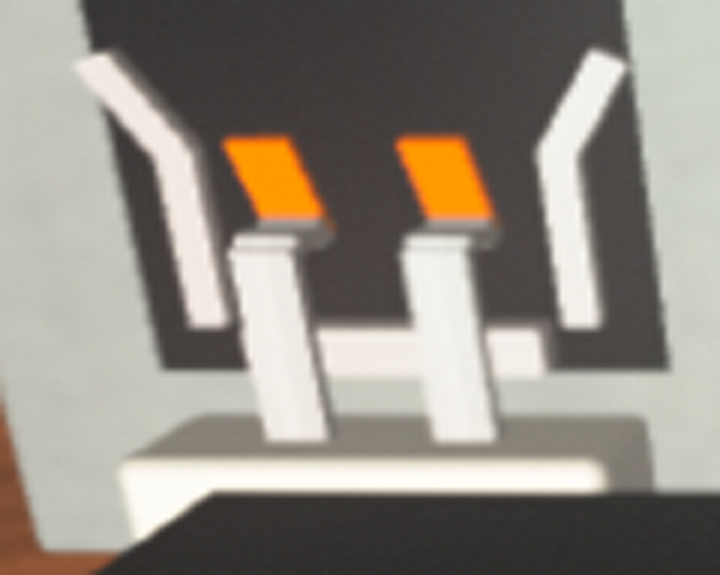

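```bash
python3 - <<'E'
from h import *
m,p,d=pickle.load(open('pics/w3.pkl','rb'));W=world(m,d)
A=lambda pts:(np.array(pts,float)+.5)/[6,5]-.5+[30,165]
B=lambda pts:(np.array(pts,float)+.5)/[4,2.7]-.5+[0,60]
print('stage z',np.median(W[110:150,60:110,2]))
r=onz(m,A([(199,165),(226,325),(538,155),(561,325)]),44)[:,:2]
print('rail inner',r)
ang=lambda a,b:np.degrees(np.arctan2(*(b-a)[::-1]))
print('rail yaw',ang(r[0],r[1]),ang(r[2],r[3]))
s=onz(m,A([(320,324),(547,324)]),46)[:,:2];print('stop',s,ang(s[0],s[1])-90)
e=onz(m,B([(115,52),(500,48),(635,47)]),40)[:,:2];print('entry edge',e,ang(e[0],e[2])-90)
st=onz(m,B([(115,52),(228,482),(500,48),(566,484)]),40)[:,:2];print('stage dark',st,ang(st[0],st[1]),ang(st[2],st[3]))
yaw=np.radians(-7.4);f=np.array([np.cos(yaw),np.sin(yaw)]);l=np.array([-f[1],f[0]])
o=np.array([576,-57.])
for n,P in(('rails',r),('stop',s),('entry',e),('stage',st)):
    print(n,'fwd',((P-o)@f).round(1),'left',((P-o)@l).round(1))
lips=onz(m,A([(255,136),(430,136)]),48)[:,:2];print('lip tips fwd',((lips-o)@f),((lips-o)@l))
# timer check; held slide: dots
g=p.astype(int);pu=(g[...,0]>g[...,1]+60)&(g[...,0]>120)&(g[...,2]>60);pu[:225]=0;pu[300:]=0;pu[:,:200]=0;pu[:,310:]=0
nn,ll,ss,c=cv2.connectedComponentsWithStats(pu.astype(np.uint8))
ok=[i for i in range(1,nn) if ss[i,4]>150];P=onz(m,c[ok],260.4-91.8+32)[:,:2];print(P,P.mean(0))
E
```

```text
stage z 40.871769749299546
rail inner [[606.83897153 -85.62909647]
 [640.08334477 -90.95601987]
 [612.02533358 -29.69198735]
 [647.24460487 -34.54482839]]
rail yaw -9.103423772039688 -7.845347653177532
stop [[641.23036019 -73.74543528]
 [646.04689955 -35.840914  ]] -7.241781684859319
entry edge [[ 4.95301849e+02 -8.74058504e+01]
 [ 5.06066303e+02 -3.00108826e-01]
 [ 5.09819325e+02  2.98288151e+01]] -7.059150027308149
stage dark [[ 4.95301849e+02 -8.74058504e+01]
 [ 6.49226255e+02 -1.07507051e+02]
 [ 5.06066303e+02 -3.00108826e-01]
 [ 6.61048923e+02 -2.05012808e+01]] -7.440230226930824 -7.42633609869245
rails fwd [34.3 67.9 32.2 67.8] left [-24.4 -25.4  31.7  31.4]
stop fwd [66.8 66.7] left [-8.2 30. ]
entry fwd [-76.1 -76.7 -76.8] left [-40.5  47.2  77.6]
stage fwd [-76.1  79.1 -76.7  79.6] left [-40.5 -40.7  47.2  47.1]
lip tips fwd [27.2773439  27.27422437] [-11.83255488  16.51285456]
[[608.90282193  92.82016256]
 [611.74188404 113.70695278]
 [627.96421736  90.19540298]
 [630.75986479 111.13373857]] [619.84219703 101.96406422]
```

Call:
{"fn": "drive_tool", "kwargs": {"targets": [{"hand":-1,"xyz":[-2,0,1],"spin":0},{"hand":-1,"xyz":[-3.5,0,1.7],"spin":0},{"hand":-1,"xyz":[-4,0,1.9],"spin":0},{"hand":-1,"xyz":[-4,0,1.9],"spin":0},{"hand":-1,"xyz":[-2.5,0,1.2],"spin":0},{"hand":-1,"xyz":[0,1.5,0],"spin":0},{"hand":-1,"xyz":[0,3,0],"spin":0},{"hand":-1,"xyz":[0,3,0],"spin":0},{"hand":-1,"xyz":[0,2,0],"spin":0},{"hand":-1,"xyz":[0,1,0],"spin":0},{"hand":-1,"xyz":[0,0,0],"spin":0},{"hand":-1,"xyz":[0,0,0],"spin":0}]}}

```text
clock: 7.22
ee_pos: [523.6, -48.7, 155.7]
tcp_rot: [-1.269, -1.114, 1.113]
ft_force: [1.5, 0.7, -1.0]
width: 43.8
```

```bash
python3 - <<'E'
from h import *
plan([522.2,-47.8,131.8],82.6)
m,p,d=shot('top','t4')
cv2.imwrite('pics/t4z.png',cv2.resize(p[130:220,230:330],None,fx=7,fy=6,interpolation=cv2.INTER_CUBIC))
m,p,d=shot('side','s4')
cv2.imwrite('pics/s4z.png',cv2.resize(p[130:280,190:370],None,fx=4,fy=4,interpolation=cv2.INTER_CUBIC))
m,p,d=shot('wrist','w4')
E
```

```text
t 7.225 pos [523.56 -48.71 155.74] jawyaw 82.6 tilt [ -0.   -57.3   -0.08] shift cm now [0.073 2.394 0.15 ] spin 0.0 shift cm after spin [0.073 2.394 0.15 ] F [ 1.54  0.68 -0.97] w 43.8
```

View pics/t4z.png

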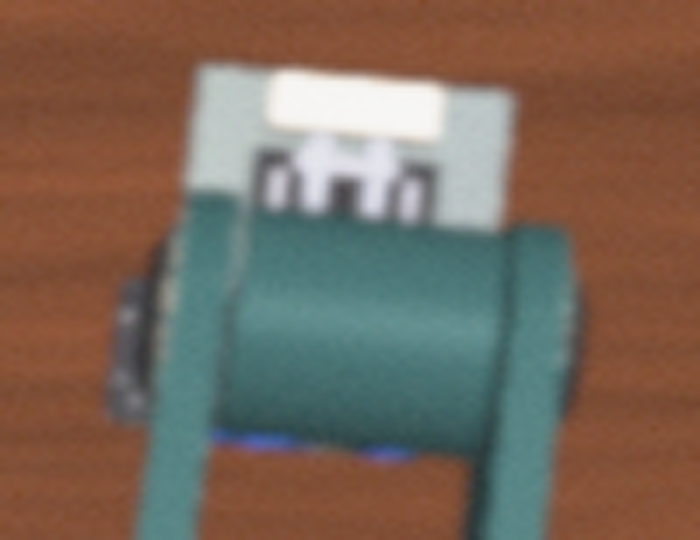

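View pics/s4z.png

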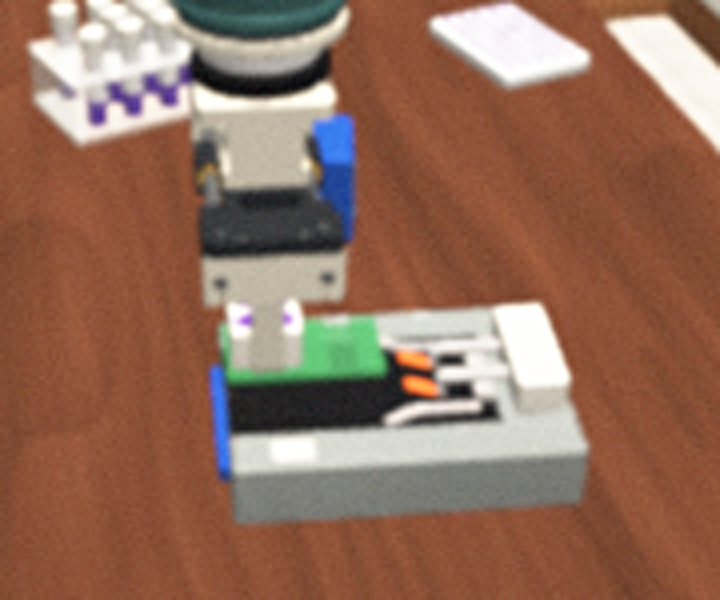

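View pics/w4.png

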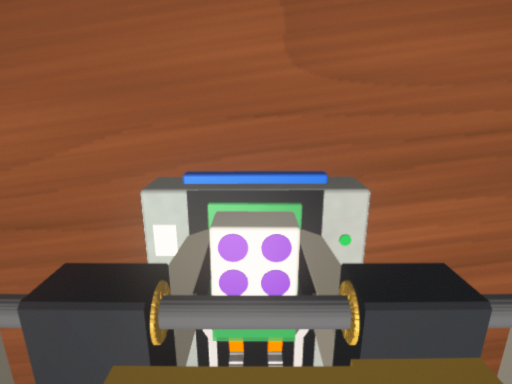

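The wrist view shows the slide (edges 208–302) centred over the dark stage (187–323). The orange lips lie symmetric ahead at columns 236 and 275. The side view shows it level above the open stage, clear of the clips.

```bash
python3 - <<'E'
from h import *
m,p,d=pickle.load(open('pics/w4.pkl','rb'));g=p.astype(int)
print(p[195,180:195].sum(1),p[195,315:332].sum(1))
E0=onz(m,[(187.5,195),(323,195)],40)[:,:2]
L=onz(m,[(236.5,345),(275,345)],47.5)[:,:2]
pu=(g[...,0]>g[...,1]+60)&(g[...,0]>120)&(g[...,2]>60);pu[:225]=0;pu[300:]=0;pu[:,:200]=0;pu[:,310:]=0
nn,ll,ss,c=cv2.connectedComponentsWithStats(pu.astype(np.uint8))
ok=[i for i in range(1,nn) if ss[i,4]>150];D=onz(m,c[ok],155.7-91.8+32)[:,:2];D0=D.mean(0)
y=np.radians(-7.4);f=np.array([np.cos(y),np.sin(y)]);l=np.array([-f[1],f[0]])
for n,P in(('edges',E0),('lips',L),('dots',D)):print(n,((P-D0)@f).round(1),((P-D0)@l).round(1))
v=D[1]-D[0];print(D,np.degrees(np.arctan2(v[1],v[0])))
E
```

```text
[616 614 612 610 612 604 531 295 241 237 237 239 240 236 237] [179 180 180 181 176 178 177 201 340 512 585 594 593 591 593 595 591]
edges [-20.1 -20.1] [-42.9  44.3]
lips [89.8 89.8] [-12.8  14.9]
dots [-9.7 -9.5  9.6  9.6] [-10.5  10.6 -10.6  10.5]
[[512.92551668 -56.4986527 ]
 [515.77938526 -35.62012779]
 [531.98546771 -59.12635788]
 [534.79108041 -38.19543675]] 82.21652265348723
```

Call:
{"fn": "drive_tool", "kwargs": {"targets": [{"hand":-1,"xyz":[0.1,1,0],"spin":0},{"hand":-1,"xyz":[0,0.7,0],"spin":0},{"hand":-1,"xyz":[0,0.4,0],"spin":0},{"hand":-1,"xyz":[0,0,0],"spin":0},{"hand":-1,"xyz":[0,0,0],"spin":0}]}}

```text
clock: 8.0
ee_pos: [523.4, -47.7, 133.9]
tcp_rot: [-1.268, -1.114, 1.113]
ft_force: [0.9, 0.0, 0.2]
width: 43.5
```

Call:
{"fn": "drive_tool", "kwargs": {"targets": [{"hand":-1,"xyz":[0,0.1,0],"spin":0},{"hand":-1,"xyz":[0,0,0],"spin":0}]}}

```text
clock: 8.25
ee_pos: [523.3, -47.7, 132.8]
tcp_rot: [-1.268, -1.114, 1.113]
ft_force: [-0.5, 0.8, -1.5]
width: 43.6
```

Call:
{"fn": "drive_tool", "kwargs": {"targets": [{"hand":-1,"xyz":[0,0.05,0],"spin":0},{"hand":-1,"xyz":[0,0,0],"spin":0}]}}

```text
clock: 8.5
ee_pos: [523.3, -47.7, 132.3]
tcp_rot: [-1.268, -1.114, 1.113]
ft_force: [-0.5, 0.5, -1.5]
width: 44.0
```

Call:
{"fn": "drive_tool", "kwargs": {"targets": [{"hand":-1,"xyz":[0,0.05,0],"spin":0},{"hand":-1,"xyz":[0,0,0],"spin":0}]}}

```text
clock: 8.75
ee_pos: [523.3, -47.7, 131.8]
tcp_rot: [-1.268, -1.114, 1.113]
ft_force: [0.1, 0.6, -0.1]
width: 43.7
```

Call:
{"fn": "drive_tool", "kwargs": {"targets": [{"hand":-1,"xyz":[0,0.04,0],"spin":0},{"hand":-1,"xyz":[0,0,0],"spin":0}]}}

```text
clock: 9.0
ee_pos: [523.3, -47.7, 131.8]
tcp_rot: [-1.268, -1.114, 1.113]
ft_force: [-3.1, 0.9, 4.9]
width: 43.8
```

Call:
{"fn": "drive_tool", "kwargs": {"targets": [{"hand":-1,"xyz":[0,0,0],"spin":0}]}}

```text
clock: 9.12
ee_pos: [523.3, -47.7, 131.8]
tcp_rot: [-1.268, -1.114, 1.113]
ft_force: [-2.5, 1.0, 5.3]
width: 44.0
```

Call:
{"fn": "drive_tool", "kwargs": {"targets": [{"hand":-1,"xyz":[0,-0.02,-0.2],"spin":0},{"hand":-1,"xyz":[0,0,-0.4],"spin":0},{"hand":-1,"xyz":[0,0,-0.4],"spin":0},{"hand":-1,"xyz":[0,0,0],"spin":0}]}}

```text
clock: 9.62
ee_pos: [533.8, -49.1, 131.8]
tcp_rot: [-1.268, -1.114, 1.113]
ft_force: [0.5, -0.2, 4.1]
width: 43.8
```

Call:
{"fn": "drive_tool", "kwargs": {"targets": [{"hand":-1,"xyz":[0,0,-0.3],"spin":0},{"hand":-1,"xyz":[0,0,-0.2],"spin":0},{"hand":-1,"xyz":[0,0,0],"spin":0}]}}

```text
clock: 10.0
ee_pos: [538.3, -49.7, 131.8]
tcp_rot: [-1.268, -1.113, 1.113]
ft_force: [-3.1, 0.4, 6.4]
width: 43.7
```

Call:
{"fn": "drive_tool", "kwargs": {"targets": [{"hand":-1,"xyz":[0,-0.02,-0.15],"spin":0},{"hand":-1,"xyz":[0,0,-0.15],"spin":0},{"hand":-1,"xyz":[0,0,0],"spin":0}]}}

```text
clock: 10.38
ee_pos: [541.3, -50.1, 131.8]
tcp_rot: [-1.268, -1.114, 1.113]
ft_force: [-1.7, 0.4, 4.3]
width: 43.9
```

Call:
{"fn": "drive_tool", "kwargs": {"targets": [{"hand":-1,"xyz":[0,0,-0.15],"spin":0},{"hand":-1,"xyz":[0,0,-0.15],"spin":0},{"hand":-1,"xyz":[0,0,0],"spin":0}]}}

```text
clock: 10.75
ee_pos: [543.9, -50.4, 131.8]
tcp_rot: [-1.267, -1.113, 1.114]
ft_force: [-7.0, 1.3, 7.1]
width: 43.8
```

Call:
{"fn": "drive_tool", "kwargs": {"targets": [{"hand":-1,"xyz":[0,0,-0.15],"spin":0},{"hand":-1,"xyz":[0,0,-0.15],"spin":0},{"hand":-1,"xyz":[0,0,0],"spin":0}]}}

```text
clock: 11.12
ee_pos: [546.5, -50.7, 131.8]
tcp_rot: [-1.266, -1.112, 1.114]
ft_force: [-11.8, 2.4, 10.0]
width: 44.1
```

```bash
python3 - <<'E'
from h import *
plan([576.7,-54.9,131.8],82.6);print(rot(arm.observe()['tcp_rot'])[2],arm.observe()['moment'])
E
```

```text
t 11.125 pos [546.51 -50.71 131.76] jawyaw 82.6 tilt [  0.   -57.3    0.12] shift cm now [-0.027 -0.01  -3.048] spin -0.0 shift cm after spin [-0.027 -0.01  -3.048] F [-11.78   2.38   9.96] w 44.1
[ 5.17234567e-06 -9.99997816e-01  2.09000476e-03] [0.2183356  1.90664418 0.07475439]
```

Call:
{"fn": "drive_tool", "kwargs": {"targets": [{"hand":-1,"xyz":[0,-0.02,0],"spin":0},{"hand":-1,"xyz":[0,0,0],"spin":0}]}}

```text
clock: 11.38
ee_pos: [546.5, -50.7, 131.7]
tcp_rot: [-1.266, -1.112, 1.114]
ft_force: [-10.7, 1.6, 7.1]
width: 43.7
```

Call:
{"fn": "drive_tool", "kwargs": {"targets": [{"hand":-1,"xyz":[0,-0.01,-0.1],"spin":0},{"hand":-1,"xyz":[0,0,-0.1],"spin":0},{"hand":-1,"xyz":[0,0,0],"spin":0}]}}

```text
clock: 11.75
ee_pos: [548.4, -50.9, 131.8]
tcp_rot: [-1.266, -1.112, 1.115]
ft_force: [-11.4, 1.9, 8.0]
width: 43.7
```

Call:
{"fn": "drive_tool", "kwargs": {"targets": [{"hand":-1,"xyz":[0,0,-0.1],"spin":0},{"hand":-1,"xyz":[0,0,-0.1],"spin":0},{"hand":-1,"xyz":[0,0,0],"spin":0}]}}

```text
clock: 12.12
ee_pos: [550.3, -51.2, 131.8]
tcp_rot: [-1.265, -1.112, 1.115]
ft_force: [-12.6, 2.5, 8.5]
width: 43.7
```

Call:
{"fn": "drive_tool", "kwargs": {"targets": [{"hand":-1,"xyz":[0,-0.02,-0.1],"spin":0},{"hand":-1,"xyz":[0,0,-0.1],"spin":0},{"hand":-1,"xyz":[0,0,0],"spin":0}]}}

```text
clock: 12.5
ee_pos: [552.2, -51.4, 131.8]
tcp_rot: [-1.265, -1.111, 1.115]
ft_force: [-12.8, 2.1, 7.0]
width: 43.9
```

Call:
{"fn": "drive_tool", "kwargs": {"targets": [{"hand":-1,"xyz":[0,0,-0.1],"spin":0},{"hand":-1,"xyz":[0,0,-0.1],"spin":0},{"hand":-1,"xyz":[0,0,0],"spin":0}]}}

```text
clock: 12.88
ee_pos: [554.0, -51.7, 131.8]
tcp_rot: [-1.265, -1.111, 1.115]
ft_force: [-14.4, 1.9, 9.0]
width: 43.9
```

Call:
{"fn": "drive_tool", "kwargs": {"targets": [{"hand":-1,"xyz":[0,0,-0.1],"spin":0},{"hand":-1,"xyz":[0,0,-0.1],"spin":0},{"hand":-1,"xyz":[0,0,0],"spin":0}]}}

```text
clock: 13.25
ee_pos: [555.5, -51.9, 131.8]
tcp_rot: [-1.264, -1.11, 1.116]
ft_force: [-21.9, 3.4, 13.5]
width: 43.8
```

Call:
{"fn": "drive_tool", "kwargs": {"targets": [{"hand":-1,"xyz":[0,-0.04,0],"spin":0},{"hand":-1,"xyz":[0,0,0],"spin":0}]}}

```text
clock: 13.5
ee_pos: [555.5, -51.9, 131.8]
tcp_rot: [-1.264, -1.11, 1.116]
ft_force: [-18.4, 2.7, 9.1]
width: 44.2
```

```bash
python3 - <<'E'
from h import *
plan([576.7,-54.9,131.8],82.6);s=arm.observe();print(rot(s['tcp_rot'])[2],s['moment'])
m,p,d=shot('side','s5')
cv2.imwrite('pics/s5z.png',cv2.resize(p[190:270,230:350],None,fx=6,fy=6,interpolation=cv2.INTER_CUBIC))
m,p,d=shot('wrist','w5')
E
```

```text
t 13.5 pos [555.51 -51.9  131.85] jawyaw 82.6 tilt [ -0.   -57.3    0.28] shift cm now [-0.025 -0.006 -2.14 ] spin -0.0 shift cm after spin [-0.025 -0.006 -2.14 ] F [-18.4    2.68   9.12] w 44.2
[-1.69162279e-05 -9.99987723e-01  4.95522274e-03] [ 0.300895    3.01997599 -0.01007425]
```

View pics/s5z.png

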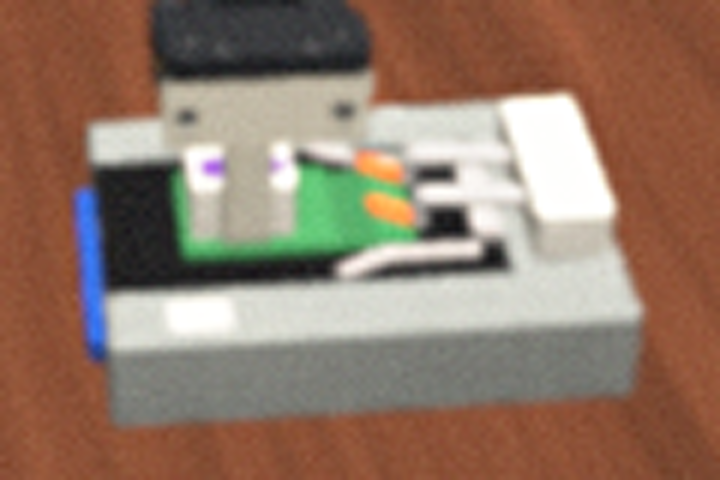

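View pics/w5.png

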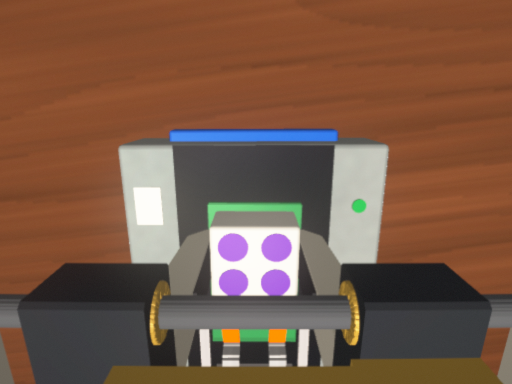

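The slide is centred and hasn't slipped. The lips are riding on the glass and its front edge is almost at the noses. I'll take off some downward load before pushing on.

Call:
{"fn": "drive_tool", "kwargs": {"targets": [{"hand":-1,"xyz":[0,-0.05,0],"spin":0},{"hand":-1,"xyz":[0,0,0],"spin":0}]}}

```text
clock: 13.85
ee_pos: [555.6, -51.9, 132.0]
tcp_rot: [-1.264, -1.11, 1.116]
ft_force: [-14.6, 1.7, 4.3]
width: 43.5
```

Call:
{"fn": "drive_tool", "kwargs": {"targets": [{"hand":-1,"xyz":[0,0,-0.05],"spin":0},{"hand":-1,"xyz":[0,0,0],"spin":0}]}}

```text
clock: 14.1
ee_pos: [555.9, -51.9, 132.0]
tcp_rot: [-1.263, -1.11, 1.116]
ft_force: [-18.2, 2.6, 5.4]
width: 43.8
```

Call:
{"fn": "drive_tool", "kwargs": {"targets": [{"hand":-1,"xyz":[0,-0.04,0],"spin":0},{"hand":-1,"xyz":[0,0,0],"spin":0}]}}

```text
clock: 14.35
ee_pos: [555.9, -51.9, 132.2]
tcp_rot: [-1.263, -1.11, 1.116]
ft_force: [-15.1, 1.5, 2.6]
width: 43.9
```

Call:
{"fn": "drive_tool", "kwargs": {"targets": [{"hand":-1,"xyz":[0,-0.01,-0.05],"spin":0},{"hand":-1,"xyz":[0,0,0],"spin":0}]}}

```text
clock: 14.6
ee_pos: [556.8, -52.0, 132.2]
tcp_rot: [-1.264, -1.111, 1.115]
ft_force: [-6.1, 0.5, -3.1]
width: 43.8
```

It has ridden over: the push dropped to 6 N. I'll slide on.

Call:
{"fn": "drive_tool", "kwargs": {"targets": [{"hand":-1,"xyz":[0,0.03,-0.1],"spin":0},{"hand":-1,"xyz":[0,0,-0.1],"spin":0},{"hand":-1,"xyz":[0,0,0],"spin":0}]}}

```text
clock: 14.98
ee_pos: [559.4, -52.4, 132.2]
tcp_rot: [-1.266, -1.112, 1.114]
ft_force: [-3.3, 0.5, -5.8]
width: 44.3
```

Call:
{"fn": "drive_tool", "kwargs": {"targets": [{"hand":-1,"xyz":[0,0,-0.15],"spin":0},{"hand":-1,"xyz":[0,0,-0.15],"spin":0},{"hand":-1,"xyz":[0,0,0],"spin":0}]}}

```text
clock: 15.35
ee_pos: [563.0, -52.9, 133.1]
tcp_rot: [-1.267, -1.113, 1.114]
ft_force: [-1.7, -0.3, -7.4]
width: 43.8
```

Call:
{"fn": "drive_tool", "kwargs": {"targets": [{"hand":-1,"xyz":[0,0,-0.15],"spin":0},{"hand":-1,"xyz":[0,0,-0.15],"spin":0},{"hand":-1,"xyz":[0,0,0],"spin":0}]}}

```text
clock: 15.72
ee_pos: [566.1, -53.3, 133.4]
tcp_rot: [-1.268, -1.114, 1.113]
ft_force: [-0.9, 0.9, -5.9]
width: 44.3
```

The unloading lifted the slide about 1.5 mm, so I'm lowering it back flat.

Call:
{"fn": "drive_tool", "kwargs": {"targets": [{"hand":-1,"xyz":[0,0.06,0],"spin":0},{"hand":-1,"xyz":[0,0.06,0],"spin":0},{"hand":-1,"xyz":[0,0,0],"spin":0},{"hand":-1,"xyz":[0,0,0],"spin":0}]}}

```text
clock: 16.23
ee_pos: [566.1, -53.3, 132.4]
tcp_rot: [-1.268, -1.114, 1.113]
ft_force: [2.1, -0.4, -5.3]
width: 43.9
```

Call:
{"fn": "drive_tool", "kwargs": {"targets": [{"hand":-1,"xyz":[0,0.04,0],"spin":0},{"hand":-1,"xyz":[0,0,0],"spin":0}]}}

```text
clock: 16.48
ee_pos: [566.1, -53.3, 131.9]
tcp_rot: [-1.268, -1.114, 1.113]
ft_force: [2.7, 0.1, -4.1]
width: 43.9
```

Call:
{"fn": "drive_tool", "kwargs": {"targets": [{"hand":-1,"xyz":[0,0.02,-0.1],"spin":0},{"hand":-1,"xyz":[0,0,-0.1],"spin":0},{"hand":-1,"xyz":[0,0,0],"spin":0}]}}

```text
clock: 16.85
ee_pos: [567.5, -53.4, 131.8]
tcp_rot: [-1.266, -1.112, 1.114]
ft_force: [-7.1, 0.6, 1.6]
width: 43.7
```

Call:
{"fn": "drive_tool", "kwargs": {"targets": [{"hand":-1,"xyz":[0,0,-0.1],"spin":0},{"hand":-1,"xyz":[0,0,-0.1],"spin":0},{"hand":-1,"xyz":[0,0,0],"spin":0}]}}

```text
clock: 17.23
ee_pos: [569.5, -53.7, 131.8]
tcp_rot: [-1.266, -1.112, 1.114]
ft_force: [-7.2, 0.1, 2.4]
width: 43.7
```

Call:
{"fn": "drive_tool", "kwargs": {"targets": [{"hand":-1,"xyz":[0,0,-0.1],"spin":0},{"hand":-1,"xyz":[0,0,-0.1],"spin":0},{"hand":-1,"xyz":[0,0,0],"spin":0}]}}

```text
clock: 17.6
ee_pos: [571.6, -53.9, 131.8]
tcp_rot: [-1.267, -1.113, 1.114]
ft_force: [-7.0, 0.8, 1.7]
width: 43.3
```

Call:
{"fn": "drive_tool", "kwargs": {"targets": [{"hand":-1,"xyz":[0,0,-0.1],"spin":0},{"hand":-1,"xyz":[0,0,0],"spin":0}]}}

```text
clock: 17.85
ee_pos: [572.8, -54.1, 131.8]
tcp_rot: [-1.267, -1.113, 1.114]
ft_force: [-4.1, 1.6, 0.7]
width: 43.9
```

Call:
{"fn": "drive_tool", "kwargs": {"targets": [{"hand":-1,"xyz":[0,0,-0.1],"spin":0},{"hand":-1,"xyz":[0,0,0],"spin":0}]}}

```text
clock: 18.1
ee_pos: [574.2, -54.3, 131.8]
tcp_rot: [-1.268, -1.114, 1.113]
ft_force: [1.3, 0.6, -0.5]
width: 43.6
```

Call:
{"fn": "drive_tool", "kwargs": {"targets": [{"hand":-1,"xyz":[0,0,-0.1],"spin":0},{"hand":-1,"xyz":[0,0,0],"spin":0}]}}

```text
clock: 18.35
ee_pos: [575.0, -54.4, 131.8]
tcp_rot: [-1.268, -1.114, 1.113]
ft_force: [-1.2, 0.3, 2.1]
width: 43.6
```

Call:
{"fn": "drive_tool", "kwargs": {"targets": [{"hand":-1,"xyz":[0,0,-0.07],"spin":0},{"hand":-1,"xyz":[0,0,0],"spin":0}]}}

```text
clock: 18.6
ee_pos: [575.2, -54.4, 131.8]
tcp_rot: [-1.267, -1.113, 1.114]
ft_force: [-7.4, 1.0, 6.9]
width: 43.8
```

Call:
{"fn": "drive_tool", "kwargs": {"targets": [{"hand":-1,"xyz":[0,-0.02,-0.04],"spin":0},{"hand":-1,"xyz":[0,0,0],"spin":0}]}}

```text
clock: 18.85
ee_pos: [575.4, -54.5, 131.8]
tcp_rot: [-1.266, -1.112, 1.114]
ft_force: [-8.8, 0.6, 6.4]
width: 43.4
```

```bash
python3 - <<'E'
from h import *
plan([576.7,-54.9,131.8],82.6)
m,p,d=shot('side','s6')
cv2.imwrite('pics/s6z.png',cv2.resize(p[190:270,230:350],None,fx=6,fy=6,interpolation=cv2.INTER_CUBIC))
E
```

```text
t 18.85 pos [575.43 -54.48 131.78] jawyaw 82.6 tilt [ -0.  -57.3   0.1] shift cm now [-0.025 -0.002 -0.131] spin -0.0 shift cm after spin [-0.025 -0.002 -0.131] F [-8.76  0.61  6.35] w 43.4
```

View pics/s6z.png

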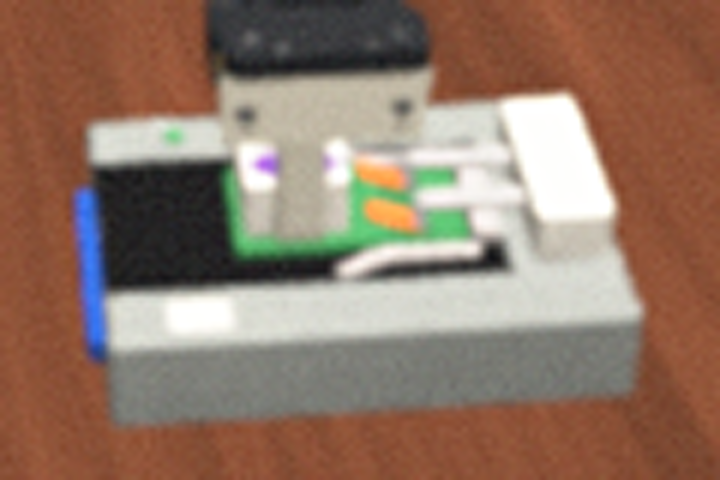

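The clips sit down at the groove and the glass front is by the stop. One more light push to confirm it's bearing firmly.

Call:
{"fn": "drive_tool", "kwargs": {"targets": [{"hand":-1,"xyz":[0,-0.03,-0.05],"spin":0},{"hand":-1,"xyz":[0,0,0],"spin":0},{"hand":-1,"xyz":[0,0,0],"spin":0}]}}

```text
clock: 19.27
ee_pos: [576.0, -54.5, 131.8]
tcp_rot: [-1.266, -1.112, 1.114]
ft_force: [-6.2, 1.4, 3.1]
width: 44.2
```

It slid on another 0.6 mm, so that resistance wasn't the stop yet. Continuing.

Call:
{"fn": "drive_tool", "kwargs": {"targets": [{"hand":-1,"xyz":[0,-0.02,-0.05],"spin":0},{"hand":-1,"xyz":[0,0,0],"spin":0}]}}

```text
clock: 19.52
ee_pos: [576.4, -54.6, 131.8]
tcp_rot: [-1.266, -1.112, 1.114]
ft_force: [-6.2, 0.5, 1.4]
width: 44.1
```

Call:
{"fn": "drive_tool", "kwargs": {"targets": [{"hand":-1,"xyz":[0,0,-0.05],"spin":0},{"hand":-1,"xyz":[0,0,0],"spin":0}]}}

```text
clock: 19.77
ee_pos: [576.9, -54.7, 131.8]
tcp_rot: [-1.266, -1.112, 1.114]
ft_force: [-5.6, 1.4, 1.6]
width: 44.2
```

Call:
{"fn": "drive_tool", "kwargs": {"targets": [{"hand":-1,"xyz":[0,0,-0.05],"spin":0},{"hand":-1,"xyz":[0,0,0],"spin":0}]}}

```text
clock: 20.02
ee_pos: [577.4, -54.7, 131.9]
tcp_rot: [-1.266, -1.112, 1.114]
ft_force: [-6.0, 0.2, 1.3]
width: 43.7
```

Call:
{"fn": "drive_tool", "kwargs": {"targets": [{"hand":-1,"xyz":[0,0,-0.05],"spin":0},{"hand":-1,"xyz":[0,0,0],"spin":0}]}}

```text
clock: 20.27
ee_pos: [577.6, -54.8, 131.8]
tcp_rot: [-1.265, -1.112, 1.115]
ft_force: [-9.7, 1.0, 3.9]
width: 43.8
```

Call:
{"fn": "drive_tool", "kwargs": {"targets": [{"hand":-1,"xyz":[0,0,-0.05],"spin":0},{"hand":-1,"xyz":[0,0,0],"spin":0}]}}

```text
clock: 20.52
ee_pos: [577.7, -54.8, 131.8]
tcp_rot: [-1.265, -1.111, 1.115]
ft_force: [-14.9, 1.6, 7.0]
width: 43.8
```

Call:
{"fn": "drive_tool", "kwargs": {"targets": [{"hand":-1,"xyz":[0,-0.04,0],"spin":0},{"hand":-1,"xyz":[0,0,0],"spin":0}]}}

```text
clock: 20.78
ee_pos: [577.8, -54.8, 131.9]
tcp_rot: [-1.265, -1.111, 1.115]
ft_force: [-12.5, 1.5, 3.1]
width: 43.7
```

```bash
python3 - <<'E'
from h import *
plan([576.7,-54.9,131.8],82.6)
m,p,d=shot('side','s7')
cv2.imwrite('pics/s7z.png',cv2.resize(p[190:270,230:350],None,fx=6,fy=6,interpolation=cv2.INTER_CUBIC))
m,p,d=shot('wrist','w7')
E
```

```text
t 20.775 pos [577.77 -54.81 131.89] jawyaw 82.6 tilt [ -0.   -57.3    0.22] shift cm now [-0.023  0.01   0.105] spin -0.0 shift cm after spin [-0.023  0.01   0.105] F [-12.49   1.5    3.09] w 43.7
```

View pics/s7z.png

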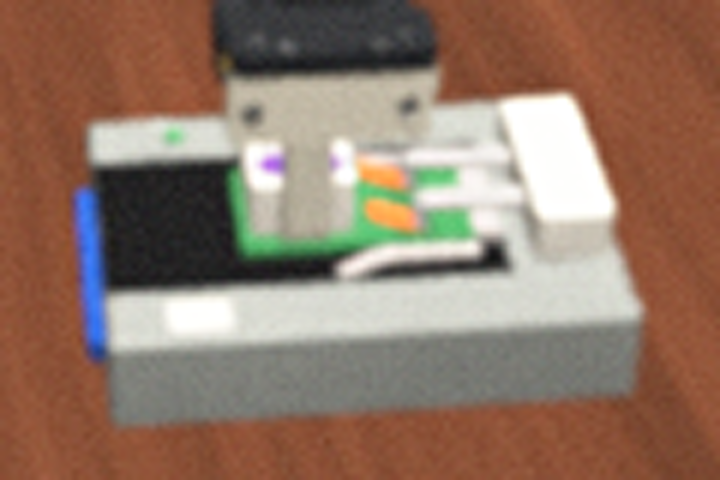

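View pics/w7.png

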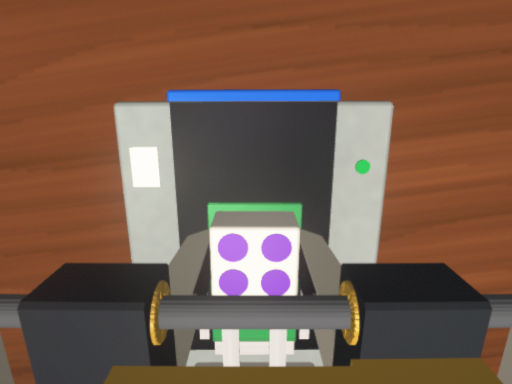

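The wrist view shows the front edge flush along the stop bar (row 342). The push holds at 12–15 N with no further travel. I'll relax to a light push and release.

Call:
{"fn": "drive_tool", "kwargs": {"targets": [{"hand":-1,"xyz":[0,-0.02,0.06],"spin":0},{"hand":-1,"xyz":[0,0,0],"spin":0}]}}

```text
clock: 21.12
ee_pos: [577.6, -54.8, 132.1]
tcp_rot: [-1.266, -1.112, 1.115]
ft_force: [-6.6, 0.6, -3.4]
width: 43.9
```

Call:
{"fn": "drive_tool", "kwargs": {"targets": [{"hand":0.1,"xyz":[0,0,0],"spin":0},{"hand":0.3,"xyz":[0,0,0],"spin":0},{"hand":0.5,"xyz":[0,0,0],"spin":0},{"hand":0.5,"xyz":[0,0,0],"spin":0},{"hand":0.5,"xyz":[0,0,0],"spin":0},{"hand":0.5,"xyz":[0,0,0],"spin":0}]}}

```text
clock: 21.88
ee_pos: [578.3, -54.9, 132.9]
tcp_rot: [-1.268, -1.114, 1.113]
ft_force: [-0.1, -0.3, 0.5]
width: 69.2
```

Released with no force left on the tool. I'll go straight up, then back for a look.

Call:
{"fn": "drive_tool", "kwargs": {"targets": [{"hand":0.5,"xyz":[0,-0.5,0],"spin":0},{"hand":0.5,"xyz":[0,-2,0],"spin":0},{"hand":0.5,"xyz":[0,-4,0],"spin":0},{"hand":0.5,"xyz":[0,-4,1],"spin":0},{"hand":0.5,"xyz":[3,-2,1],"spin":0},{"hand":0.5,"xyz":[5,0,0],"spin":0},{"hand":0.5,"xyz":[5,0,-1],"spin":0},{"hand":0.5,"xyz":[3,0,-2],"spin":0},{"hand":0.5,"xyz":[0,0,-3],"spin":0},{"hand":0.5,"xyz":[0,0,0],"spin":0},{"hand":0.5,"xyz":[0,0,0],"spin":0}]}}

```text
clock: 23.25
ee_pos: [638.3, 98.6, 258.7]
tcp_rot: [-1.268, -1.114, 1.113]
ft_force: [0.0, -0.6, -0.7]
width: 69.6
```

```bash
python3 - <<'E'
from h import *
plan([576.7,-54.9,131.8],82.6)
m,p,d=shot('wrist','w8')
cv2.imwrite('pics/w8z.png',cv2.resize(p[60:280,0:190],None,fx=4,fy=2.7,interpolation=cv2.INTER_CUBIC))
m,p,d=shot('side','s8')
cv2.imwrite('pics/s8z.png',cv2.resize(p[190:270,230:350],None,fx=6,fy=6,interpolation=cv2.INTER_CUBIC))
m,p,d=shot('top','t8')
E
```

```text
t 23.25 pos [638.28  98.56 258.68] jawyaw 82.58 tilt [ 1.00e-02 -5.73e+01 -2.00e-02] shift cm now [-16.014  12.684   4.13 ] spin -0.02 shift cm after spin [-16.012  12.684   4.134] F [ 0.03 -0.64 -0.73] w 69.6
```

View pics/w8z.png

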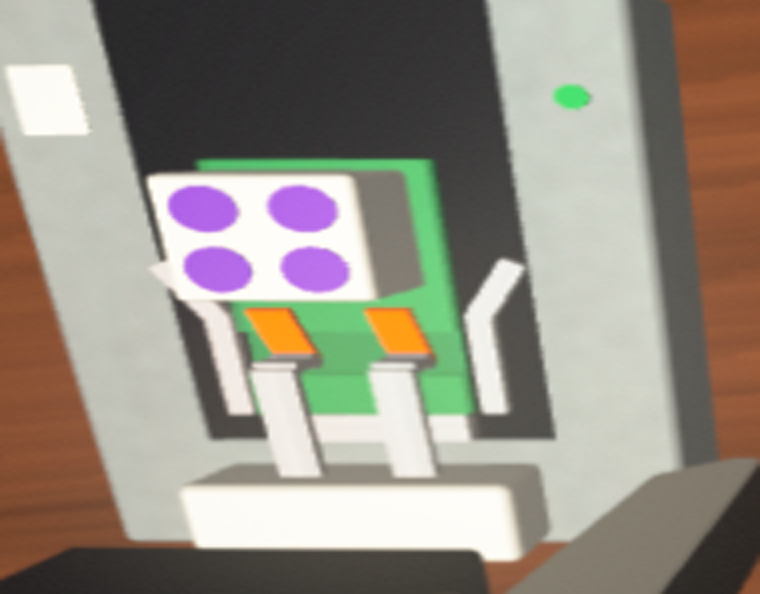

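View pics/s8z.png

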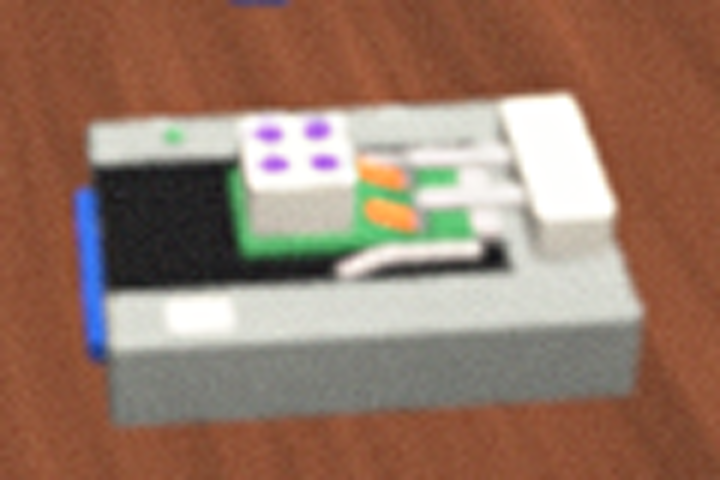

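View pics/t8.png

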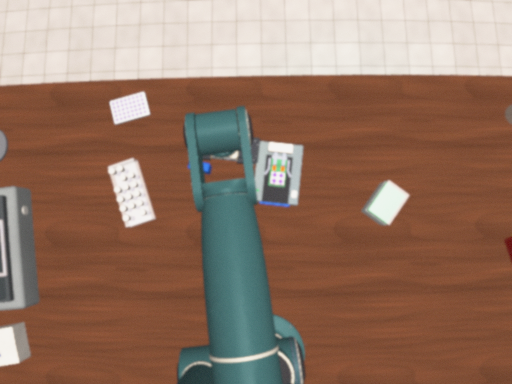

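The slide lies between the rails with its front edge flush on the stop. Both noses are in the groove (dark green band), and the rack and tip box are where they were. Handing in.

```bash
python3 - <<'E'
from h import *
print(arm.sign_off())
E
```

```text
the job is handed in; nothing more can be done
None
```

The chamber slide is fully home on the reader, with both clips down in its groove, and I've handed the job in. The arm's clock read about 23.4 s of the 61 s allowed.

**What I did:** I gripped the well block across its width and laid the glass on the open stage about 54 mm behind home. I then slid it under the clips and pressed until it bore on the end stop. The last push read 12–15 N with almost no further movement. I eased that to about 7 N before opening the fingers.

**Last checks:**
- **Pictures after letting go:** the front edge is flush on the stop bar, both clip noses sit in the groove, and the glass lies flat between the rails.
- **Bystanders:** the rack and tip box look unmoved. The arm hid most of the timer in the last top view. I did not re-measure it, but everything passed well above it.
- **Robot:** clear of everything at hand-in, with no force on the tool beyond noise.

**What didn't go cleanly:**
- **Ride-up force:** the push peaked briefly at about 22 N, above the expected 5–15 N, with 13.5 N of downward load. Taking off downward load got it over the clips.
- **Level:** that unloading lifted the rear about 1.5 mm for under two seconds, until I lowered the slide flat again.
- **False stop:** I first took drag at about 9 N for the stop. The slide then moved on about 2.5 mm before it really bore on it.
- **Position estimates:** the top and wrist cameras disagreed by about 4 mm, so I relied on the wrist camera and feel. The slide ended about 1 mm past my camera estimate of home.

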